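Hang the finished craft panel on the display stand

ROBOT

A 6-joint arm with a two-finger parallel gripper is mounted at the origin on the work surface. World frame = base frame: x ahead of the robot, y to its left, z up, the work surface at z = 0. Lengths are in m, angles in rad, forces in N, time in s.
With the tool pointing down it reaches from about 0.225 to 0.875 m from the base axis. Payload 3.4 kg.
Tool frame: the origin (TCP) lies on the centre line of the jaws, within the pads' length; the fingertips stand 17 mm ahead of it and the grasp point (between the pads) lies 2 mm behind it (nose_length is the distance from the TCP to the fingertips, in m); z points along the fingers, y is the line along which they close (so a half turn about z gives the same grasp; the last joint's range is limited). The gripper opens to 85 mm and grips with 20 to 120 N. Pads are 22 mm wide; open, the fingers measure 114 mm over their backs; the gripper's body (76 mm by 85 mm) begins 54 mm behind the grasp point. The pads swing forward as they close: fully open they stand 13 mm farther back than shut.
Start: joints at [0.991, 0.276, 1.505, -0, 1.361, -0.121], TCP at [0.255, 0.516, 0.248] pointing down, gripper open.
Joint ranges: [-2.89, 2.89], [-0.75, 2.08], [0.22, 2.7], [-1.18, 4.32], [0.11, 2.71], [-2.7, 2.7]. Speed limits (rad/s): [2.57, 2.57, 3.14, 3.14, 3.14, 3.14].

INTERFACE

Orientations are given as a unit quaternion [w, x, y, z].
In Python, from rig import get_state, get_image, sign_off, find_in, place_of, nose_length gives the robot as it stands.
- The arm moves only by the tool apply_moves, never from a script. Its argument "deltas" is one flat list of numbers, 5 for each row, row after row: the finger opening in mm, from 0 to 85.4, then the shift along the tool's x, y, z in mm, then the turn about the tool's z in degrees. A call has 1 to 12 rows; each row is the pose to reach, as a shift and turn from the pose commanded when the call began, along the tool's axes at that moment; what a row does not reach only later rows make up. A row lasts 1/12 s, in which the tool goes at most 41.7 mm and 7.16 degrees, less where a joint would pass 70% of its speed; a pose out of reach is approached as far as the arm can. A call with a gripper value outside its range is refused whole. The fingers move at their own pace and stop on an object; "squeeze" is the grip in N (left out, the last holds). Time passes only in rows, so rows that repeat a pose let the fingers close. It gives the time, the measured TCP pose, the force, the opening and the grip force at its end, in the units of the state.
- get_state(): the state, without advancing time (a new reading comes with each control period).
- get_image(name): name is "scene" or "top" or "wrist"; returns a dict with "frame" (400x640x3 uint8, red, green, blue), "K" (3x3 intrinsics, pixels), "position" and "orientation" of the camera in the world. Camera axes: x right, y down, z forward; pixel columns grow to the right and rows downward; lengths in m; the calibration is good to about 2 mm. A picture is of the moment at which its call begins. There is no depth.
- sign_off(): hands the job in; it is judged then, once.
Trained networks look in a picture, given as the dict that the camera call returned (one of the last four; its "shot" number tells which), for a name from the list of things; names that differ only in an ending like _2 or _b are one class to them, and where a whole thing is asked for, a point or a joint stands for the part that bears it (a point fixed in the world has none). Each returns a list of dicts, best first, with "score" (0 to 1); they miss things now and then, are a little off and sometimes report something else, mostly with a low value. They report only what shows in the picture. A call takes as long as a camera call. They do not tell look-alikes from the thing itself.
- find_in(query, picture): "point" ([column, row] in pixels, amid what is visible of it).
- place_of(query, picture): "point" ([column, row] in pixels: a listed point, or the origin of a listed thing).
The state is a dict: "clock": time; "qpos": joint angles; "qd": joint speeds; "effort": joint torques, N m; "position": TCP position; "ee_rot": TCP orientation; "contact_force": force on the tool from outside, world axes, zero at the start; "moment": the same for the moment, N m; "width": finger opening in m; "gripper_force": force on a finger pad.
Only numpy, scipy, OpenCV 4.12 (cv2) and the standard library are available. Lean on these libraries where they do the work, as an engineer would, in place of code of your own. Each camera call takes 0.05 s, during which the arm holds its last target. There are 200 camera calls.

TASK

The finished craft panel lies on its back on the table. Using its wooden block as a handle if you like, lean it in the sloping rest, about centred, bottom edge on the ledge and back flat on the slope, and let go of it there so that it can be taken afresh by its top edge. Then hang it by its two holes on both pegs of the display stand, decorated face outwards, pushed fully home against the posts, let go, and leave the other things on the table where they are.

Things in the scene. Friction and masses are not known exactly. Their poses are not given: they have to be found in the camera images.
- panel_mid (a point): Craft panel: plywood plate 120 (x) x 140 (y) x 8 mm (z), 0.1 to 0.25 kg, flat decorations (up to 3 mm) low on its face. Point: the plate's centre, mid-thickness. +x runs in the plate to its top edge (the one near the holes), +z out of the decorated face. Starts flat on the table, face up, top roughly away from the robot. Back face z = -4 mm, bottom edge x = -60 mm.
- block_mid (a point): Centre of the wooden block glued firmly on the panel's face, the handle to take the lying panel by: 40 mm along x, 36 mm along y, standing 40 mm proud of the face (axes as panel_mid; at x -5, y 0, z +24 mm from it). Gripped across its 36 mm, the tool may lean about y.
- panel_top (a point): Middle of the panel's top edge, mid-thickness (x +60 mm from panel_mid, same axes). Between the holes the top 35 mm of the 8 mm plate are bare on both faces, over 70 mm of width, and can be pinched across the thickness.
- hole_left (a point): Centre of the left one of two round 12 mm holes right through the panel, 22 mm below the top edge, at the back face (axes as panel_mid; at x +38, y +45, z -4 mm from it).
- hole_right (a point): Centre of the other 12 mm hole at the back face (x +38, y -45, z -4 mm from panel_mid).
- rest: Fixed sloping rest of pale wood on a green base 130 (x) x 110 (y) x 10 mm. Origin on the table under it (base from x = -65 to +65 mm); x from its low front (robot side) to its back, z up. Its back board, 100 mm wide and 75 mm long, rises at 60 degrees to the table from the corner line (x -30, z 30 mm) to x +8, z 95 mm. A ledge 100 mm wide, square to the slope, stands 16 mm out at its foot.
- rest_corner (a point): Middle of the rest's corner line, where slope and ledge meet (axes as the rest, not sloped). A well leaned panel has its back on the slope and bottom edge on the ledge, face up and towards the robot: its centre is then 60 mm up the slope and 4 mm out from it (x +26.5, z +54 mm from here), and its top 45 mm overhang the back board, free behind.
- stand: Fixed display stand: dark base 120 (x -48 to +72) x 130 x 12 mm, two white posts 18 x 18 mm at y +/-45 mm, 162 mm high, front faces in the plane x = 0, open between them (72 mm) but for a crossbar 43 to 57 mm up. A steel peg juts level from each post towards -x (robot side). Origin on the table under the middle between the peg roots; x from pegs into posts, z up.
- peg_left (a point): Root of the left peg, on its axis in the posts' front plane (stand x 0, y +45, z 150 mm; axes as the stand). Peg: 8 mm in diameter, 33 mm long along -x, the last 8 mm tapering to 3 mm. hole_left belongs here, with the decorated face towards -x.
- peg_right (a point): Root of the peg at y = -45 mm (stand x = 0, z = 150 mm); hole_right belongs here.
- panel: The same craft panel; its origin lies on the back face under the centre (4 mm behind panel_mid), same axes.
- tin_mid (a point): bystander, leave it alone: closed paint tin, 68 mm in diameter, 90 mm high. Origin at its centre, z up.
- cup_mid (a point): bystander, leave it alone: open metal cup, 72 mm across, 85 mm high. Origin at its centre, z up.
- lid_mid (a point): bystander, leave it alone: red plastic lid lying flat, 56 mm across, 12 mm high. Origin at its centre, z up.
- tile_mid (a point): bystander, leave it alone: cork tile lying flat, 60 x 60 x 12 mm. Origin at its centre, z up.
- gun_mid (a point): bystander, leave it alone: red glue gun without cord lying on its side, barrel 130 mm along x, grip 85 mm towards -y, 26 mm high. Origin at its centre, z up.
- blocks_mid (a point): bystander, leave it alone: wood offcut 70 x 35 x 35 mm with a cork cube on it, 65 mm high in all. Origin at its centre, z up.
Not all that is in view belongs to the job. What is shaped like the panel but blue is not meant.

How it is judged:
On the way, in this order (a step that is already met when the one before it is completed fails the run):
1. the panel leans by itself in the sloping rest, bottom edge on the ledge, back on the slope, not held (angle between panel_mid's own z axis and vertical between 0.93 and 1.17 rad and angle between panel_mid's own x axis and vertical between 0.4 and 0.64 rad and angle between the y axis of panel_mid and the y axis of rest, either way round below 0.2 rad and x of panel_mid in the frame of rest_corner between 0.0165 and 0.0365 m and y of panel_mid in the frame of rest_corner between -0.03 and 0.03 m and z of panel_mid in the frame of rest_corner between 0.044 and 0.064 m and contact force between each of the arm, the fingers and panel below 0.05 N and linear speed of panel below 0.02 m/s), for 0.3 s.
2. both holes are on the pegs and the panel is home against the posts (distance between hole_left and peg_left below 0.007 m and distance between hole_right and peg_right below 0.007 m and angle between panel_mid's own x axis and vertical below 0.09 rad), for 0.1 s.
At the end, for the whole second after the job is handed in: The panel hangs upright (within 5 degrees) and at rest on both pegs, decorated face away from the posts, each hole's centre on the back face within 7 mm of its peg's root (a hanging hole sits about 2 mm low, so the gap to the posts may be some 6 mm), and nothing holds it (all of step 2 and linear speed of panel below 0.01 m/s and angular speed of panel below 0.1 rad/s and contact force between each of the fingers, the arm and panel below 0.05 N); the robot touches nothing.
It fails at once if a bystander (tin, cup, lid, tile, glue gun or offcuts) is knocked more than 25 mm out of place (distance of any of tin_mid, cup_mid, lid_mid, tile_mid, gun_mid, blocks_mid from where it was at the start of the episode above 0.025 m).
It also fails if it takes over 72 s, if anything falls off the work surface, if the arm or the gripper's body presses on something with over 40 N, if the wrist force passes 120 N, or if a joint passes its speed limit or range.

## Working session

There is one attempt and no reset: what is moved stays moved. The work goes in short steps, Python scripts to look and compute and a tool call to move; the robot and the scene stay as the last step left them, time stands still between calls to the robot, and variables do not carry over. Pictures are saved under pics/ and viewed, at most 10 in all, crops included, and the job is handed in when it is done.

Besides the shell and the picture viewer there is one more tool, called as name(argument=value, ...), one argument or row to a line, values as JSON. apply_moves: Moves the arm, as the interface text tells. Its arguments: {"type":"object","properties":{"deltas":{"type":"array"},"squeeze":{"type":"number"}},"required":["deltas"]}

```bash
ls; mkdir -p pics
cat > h.py <<'E'
import numpy as np,cv2
from rig import *
from scipy.spatial.transform import Rotation as R
def rot(q): return R.from_quat([q[1],q[2],q[3],q[0]]).as_matrix()
def ray(im,p):
    d=np.linalg.inv(im["K"])@[p[0],p[1],1.]; return np.array(im["position"]),rot(im["orientation"])@d
def onz(im,p,z):
    o,d=ray(im,p); return o+d*(z-o[2])/d[2]
def proj(im,P):
    c=rot(im["orientation"]).T@(np.array(P)-im["position"]); u=im["K"]@c; return u[:2]/u[2]
def tri(obs):
    A=0;b=0
    for o,d in obs:
        d=d/np.linalg.norm(d);M=np.eye(3)-np.outer(d,d);A=A+M;b=b+M@o
    return np.linalg.solve(A,b)
def save(im,n): cv2.imwrite("pics/"+n,im["frame"][:,:,::-1])
E
python3 - <<'E'
from h import *
s=get_state();print(s["clock"],s["position"],s["ee_rot"],s["width"],nose_length)
ims={n:get_image(n) for n in("scene","top")}
for n,im in ims.items():
    save(im,n+"0.png");print(n,np.round(im["position"],3),np.round(rot(im["orientation"])[:,2],2))
for q in "panel_mid block_mid panel_top hole_left hole_right rest rest_corner stand peg_left peg_right tin_mid cup_mid lid_mid tile_mid gun_mid blocks_mid".split():
    for n,im in ims.items():
        print(q,n,[(np.round(r["point"]).tolist(),round(r["score"],2)) for r in place_of(q,im)[:3]])
np.save("top.npy",ims,allow_pickle=True)
c=np.hstack([ims["scene"]["frame"],ims["top"]["frame"]])
E
```

```text
pics
0.0 [0.25436609 0.51511501 0.24745116] [-3.18372352e-04  2.27391346e-01  9.73803029e-01 -8.57473877e-04] 0.08584529400233168 0.017
scene [ 1.182 -0.398  1.075] [-0.52  0.33 -0.79]
top [ 0.462 -0.014  1.162] [ 0.06  0.02 -1.  ]
panel_mid scene [([182.0, 209.0], 0.88), ([326.0, 212.0], 0.79), ([385.0, 233.0], 0.68)]
panel_mid top [([454.0, 278.0], 0.87), ([314.0, 190.0], 0.73), ([206.0, 271.0], 0.62)]
block_mid scene [([183.0, 206.0], 0.9), ([361.0, 123.0], 0.62), ([321.0, 202.0], 0.6)]
block_mid top [([314.0, 190.0], 0.94), ([204.0, 271.0], 0.88), ([457.0, 277.0], 0.57)]
panel_top scene [([356.0, 118.0], 0.95), ([341.0, 217.0], 0.87), ([170.0, 202.0], 0.83)]
panel_top top [([307.0, 169.0], 0.95), ([459.0, 297.0], 0.81), ([202.0, 295.0], 0.73)]
hole_left scene [([339.0, 206.0], 0.92), ([162.0, 214.0], 0.88), ([347.0, 122.0], 0.84)]
hole_left top [([297.0, 182.0], 0.91), ([219.0, 290.0], 0.62), ([474.0, 283.0], 0.56)]
hole_right scene [([362.0, 121.0], 0.96), ([186.0, 194.0], 0.8), ([329.0, 224.0], 0.75)]
hole_right top [([188.0, 286.0], 0.96), ([322.0, 169.0], 0.74), ([438.0, 296.
[... 465 characters left out ...]
, 0.86), ([387.0, 234.0], 0.74)]
peg_right top [([463.0, 187.0], 0.86)]
tin_mid scene [([357.0, 259.0], 0.77)]
tin_mid top [([331.0, 115.0], 0.57)]
cup_mid scene [([305.0, 270.0], 0.7), ([385.0, 235.0], 0.64), ([328.0, 209.0], 0.52)]
cup_mid top [([280.0, 122.0], 0.89), ([217.0, 184.0], 0.17)]
lid_mid scene [([336.0, 158.0], 0.67), ([341.0, 214.0], 0.27)]
lid_mid top [([260.0, 249.0], 0.49)]
tile_mid scene [([239.0, 191.0], 0.56), ([325.0, 205.0], 0.21)]
tile_mid top [([389.0, 258.0], 0.82)]
gun_mid scene [([303.0, 271.0], 0.94)]
gun_mid top [([373.0, 140.0], 0.71)]
blocks_mid scene [([419.0, 213.0], 0.7), ([343.0, 217.0], 0.49)]
blocks_mid top [([239.0, 120.0], 0.9), ([320.0, 171.0], 0.57)]
```

View pics/scene0.png

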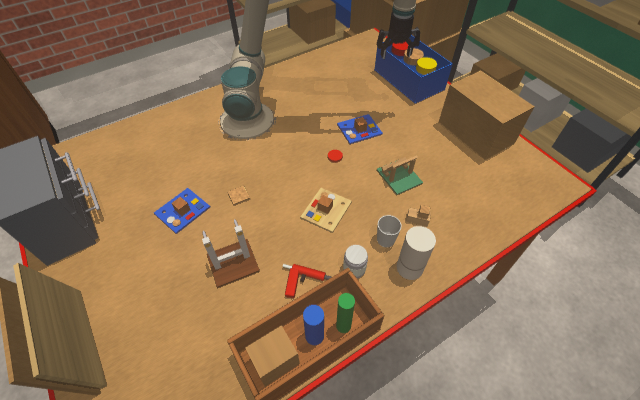

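View pics/top0.png

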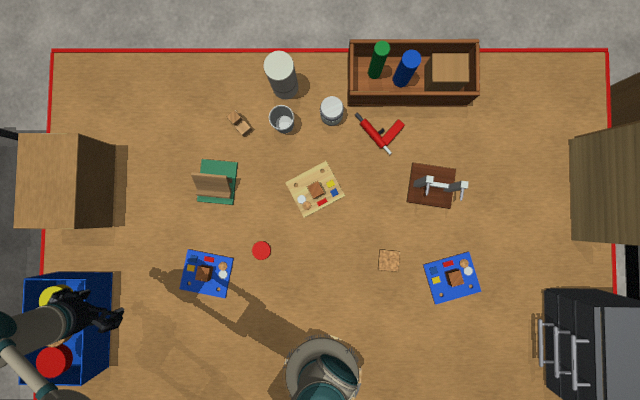

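Run:
```python
from h import *
ims=np.load("top.npy",allow_pickle=True).item();t,s=ims["top"],ims["scene"]
T=lambda a,b:tri([ray(t,a),ray(s,b)])
for n,a,b in [("panel_top",(307,169),(341,217)),("hole_left",(297,182),(339,206)),("hole_r",(322,169),(329,224)),("block",(314,190),(321,202)),("rest",(214,184),(398,176)),("corner",(215,190),(394,169)),("pegL",(430,180),(236,228)),("pegR",(463,187),(204,236)),("stand",(428,191),(230,261))]: print(n,T(a,b).round(3))
for n,a,z in [("hl",(297,182),.008),("hr",(322,169),.008),("top",(307,169),.008),("tin",(331,115),.045),("cup",(280,122),.04),("lid",(260,249),.006),("tile",(389,258),.006),("gun",(373,140),.013),("blk",(239,120),.03)]: print(n,onz(t,a,z).round(3))
f=t["frame"]
a=cv2.resize(f[150:230,180:260],None,fx=5,fy=5,interpolation=2);b=cv2.resize(f[150:230,280:350],None,fx=5,fy=5,interpolation=2)
g=s["frame"][185:295,200:360]
c=np.hstack([a,b]);d=cv2.resize(g,(c.shape[1],500))[:,:];save({"frame":np.vstack([c[:290],cv2.resize(g,(c.shape[1],310))])},"crop1.png")
```

```text
panel_top [0.602 0.047 0.007]
hole_left [0.561 0.073 0.002]
hole_r [0.602 0.001 0.004]
block [0.535 0.02  0.034]
rest [ 0.555  0.333 -0.014]
corner [0.536 0.323 0.011]
pegL [ 0.557 -0.28   0.158]
pegR [ 0.539 -0.363  0.165]
stand [ 0.54  -0.323 -0.018]
hl [0.563 0.078 0.008]
hr [0.603 0.003 0.008]
top [0.603 0.049 0.008]
tin [ 0.758 -0.022  0.045]
cup [0.738 0.128 0.04 ]
lid [0.362 0.187 0.006]
tile [ 0.34  -0.197  0.006]
gun [ 0.691 -0.149  0.013]
blk [0.746 0.252 0.03 ]
```

View pics/crop1.png

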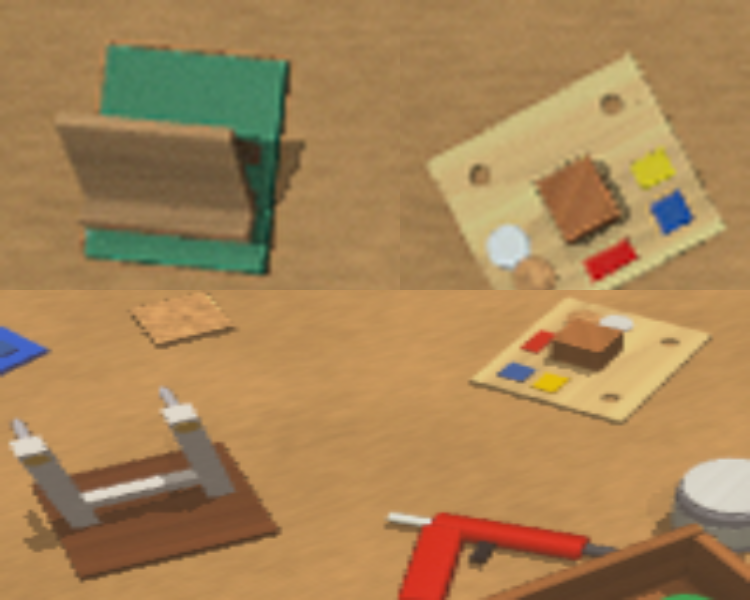

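apply_moves(
  deltas=[85,-480,-315,0,-54,85,-480,-315,0,-54,85,-480,-315,0,-54,85,-480,-315,0,-54,85,-480,-315,0,-54,85,-480,-315,0,-54,85,-480,-315,0,-54,85,-480,-315,0,-54,85,-480,-315,0,-54,85,-480,-315,0,-54,85,-480,-315,0,-54,85,-480,-315,0,-54],
)

```text
clock: 2.7
position: [0.4916, 0.1124, 0.2486]
ee_rot: [0.0, -0.239, 0.971, 0.0]
contact_force: [0.7, 0.5, 0.5]
width: 0.085
gripper_force: 0.0
```

apply_moves(
  deltas=[85,0,0,0,0],
)

```text
clock: 2.78
position: [0.4951, 0.1079, 0.2484]
ee_rot: [0.001, -0.236, 0.972, -0.003]
contact_force: [0.4, 0.9, 0.3]
width: 0.0852
gripper_force: 0.0
```

Run:
```python
from h import *
s=get_state();print(s["clock"],s["position"],s["qpos"].round(2) if hasattr(s["qpos"],'round') else s["qpos"])
im=get_image("wrist");save(im,"w1.png");np.save("w1.npy",im,allow_pickle=True)
print(np.round(im["position"],3),rot(im["orientation"]).round(2))
for q,z in (("block_mid",.028),("hole_left",.004),("hole_right",.004),("panel_top",.004)):
    print(q,[(np.round(r["point"]).tolist(),round(r["score"],2),onz(im,r["point"],z).round(4)) for r in place_of(q,im)[:2]])
```

```text
2.7833 [0.49512919 0.10787943 0.24842082] [ 0.08  0.17  1.65 -0.    1.32 -1.97]
[0.433 0.076 0.374] [[-0.46  0.85  0.25]
 [ 0.89  0.44  0.12]
 [-0.01  0.28 -0.96]]
block_mid [([599.0, 110.0], 0.82, array([0.2958, 0.3483, 0.028 ]))]
hole_left [([284.0, 197.0], 0.74, array([0.5547, 0.0834, 0.004 ])), ([584.0, 54.0], 0.7, array([0.2474, 0.3107, 0.004 ]))]
hole_right [([630.0, 104.0], 0.92, array([0.2648, 0.3949, 0.004 ])), ([214.0, 200.0], 0.74, array([0.599, 0.005, 0.004]))]
panel_top [([629.0, 66.0], 0.97, array([0.2342, 0.3646, 0.004 ])), ([249.0, 219.0], 0.61, array([0.6025, 0.0554, 0.004 ]))]
```

View pics/w1.png

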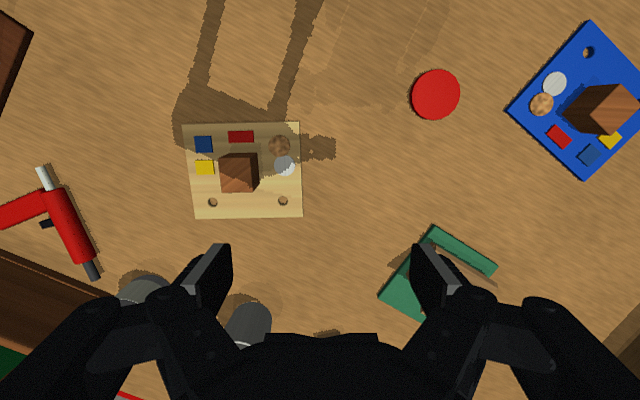

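apply_moves(
  deltas=[85,-8,-98,60,-2,85,-8,-98,100,-2,85,-8,-98,148,-2,85,-8,-98,180,-2,85,-8,-98,200,-2,85,-8,-98,218,-2,85,-8,-98,218,-2,85,-8,-98,218,-2,85,-8,-98,218,-2],
)

```text
clock: 3.78
position: [0.5445, 0.0324, 0.0319]
ee_rot: [0.001, -0.257, 0.966, -0.0]
contact_force: [-0.2, -0.7, 1.6]
width: 0.0847
gripper_force: 0.0
```

Run:
```python
from h import *
im=get_image("wrist");save(im,"w2.png")
```

```text
(no output)
```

View pics/w2.png

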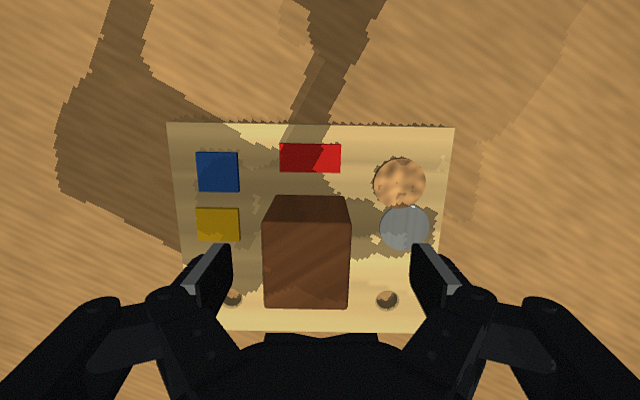

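apply_moves(
  deltas=[85,0,0,0,0,30,0,0,0,0,30,0,0,0,0,30,0,0,0,0,30,0,0,0,0,30,0,0,0,0,30,0,0,0,0,30,0,0,0,0],
  squeeze=30,
)

```text
clock: 4.5
position: [0.5446, 0.0309, 0.0313]
ee_rot: [0.001, -0.256, 0.967, -0.0]
contact_force: [0.6, -0.7, 6.8]
width: 0.0358
gripper_force: 32.0
```

apply_moves(
  deltas=[30,0,0,-40,0,30,0,0,-80,0,30,0,0,-120,0,30,0,0,-160,0,30,0,0,-190,0,30,0,0,-190,0,30,0,0,-190,0],
)

```text
clock: 5.08
position: [0.5442, 0.0312, 0.2219]
ee_rot: [0.002, -0.256, 0.967, -0.0]
contact_force: [0.0, 0.4, -1.7]
width: 0.0355
gripper_force: 31.2
```

Run:
```python
from h import *
ims=np.load("top.npy",allow_pickle=True).item();t,s=ims["top"],ims["scene"]
def fit(im,box):
    f=im["frame"];h=cv2.cvtColor(f,cv2.COLOR_RGB2HSV);m=cv2.inRange(h,(65,80,40),(90,255,255))
    k=np.zeros_like(m);x0,x1,y0,y1=box;k[y0:y1,x0:x1]=m[y0:y1,x0:x1]
    ys,xs=np.nonzero(k);W=np.array([onz(im,p,.01)[:2] for p in zip(xs,ys)]).astype(np.float32)*1000
    return cv2.minAreaRect(W),len(xs)
print(fit(t,(180,260,140,220)),fit(s,(360,440,140,210)))
for p in [(197,201.6),(233,204.4),(237.4,162.4),(201.6,159)]:print(onz(t,p,.01).round(4))
```

```text
(((562.9625244140625, 319.8802185058594), (108.83491516113281, 128.05702209472656), 84.91613006591797), 773) (((567.48583984375, 318.77838134765625), (106.51819610595703, 126.88072204589844), 84.95940399169922), 343)
[0.5016 0.3787 0.01  ]
[0.4941 0.2696 0.01  ]
[0.621  0.2591 0.01  ]
[0.6307 0.3682 0.01  ]
```

apply_moves(
  deltas=[30,-35,64,0,9,30,-69,128,0,18,30,-103,192,0,27,30,-138,256,0,34.6,30,-138,256,0,34.6,30,-138,256,0,34.6,30,-138,256,0,34.6,30,-138,256,0,34.6,30,-138,256,0,34.6,30,-138,256,0,34.6,30,-138,256,30,34.6,30,-138,256,30,34.6],
)

```text
clock: 6.08
position: [0.5335, 0.3189, 0.1849]
ee_rot: [-0.005, 0.043, 0.999, -0.003]
contact_force: [-1.1, -0.9, -2.3]
width: 0.0354
gripper_force: 31.1
```

Run:
```python
from h import *
s=get_state();print(s["position"],s["ee_rot"])
im=get_image("wrist");t=get_image("scene");save({"frame":np.vstack([im["frame"],cv2.resize(t["frame"][120:240,320:480],(640,480))[:200]])[:600]},"w3.png")
```

```text
[0.53346872 0.31889623 0.18490742] [-0.00484963  0.0432029   0.99905011 -0.00297759]
```

View pics/w3.png

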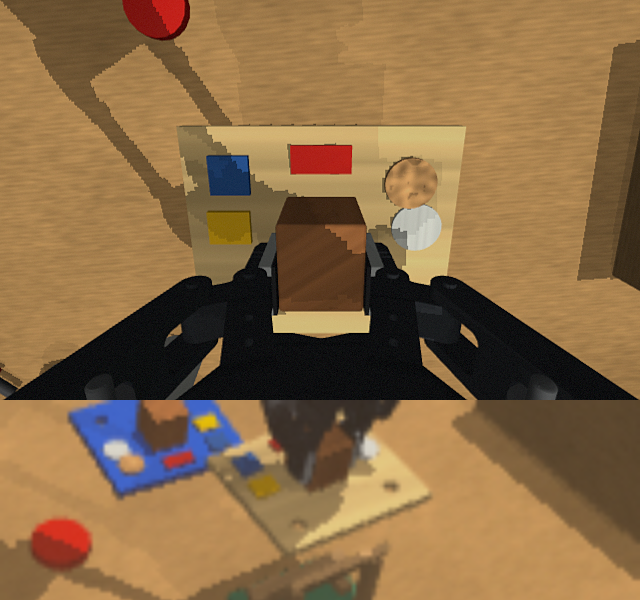

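apply_moves(
  deltas=[30,0,0,20,0,30,0,0,34,0,30,0,0,34,0,30,0,0,34,0],
)

```text
clock: 6.52
position: [0.5367, 0.3211, 0.1568]
ee_rot: [-0.0, 0.043, 0.999, -0.0]
contact_force: [0.2, -0.4, -1.0]
width: 0.0355
gripper_force: 31.2
```

apply_moves(
  deltas=[30,0,0,15,0,30,0,0,27,0,30,1,0,31,0,30,3,0,35,0,30,4,0,38,0,30,5,0,41,0,30,5,0,41,0],
  squeeze=20,
)

```text
clock: 7.1
position: [0.532, 0.3222, 0.1193]
ee_rot: [0.001, 0.043, 0.999, 0.0]
contact_force: [-4.3, -3.1, 9.4]
width: 0.0356
gripper_force: 34.1
```

Run:
```python
from h import *
im=get_image("wrist");t=get_image("scene");save({"frame":np.vstack([cv2.resize(im["frame"],(480,300)),cv2.resize(t["frame"][140:200,350:446],(480,300),interpolation=2)])},"w4.png")
```

```text
(no output)
```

View pics/w4.png

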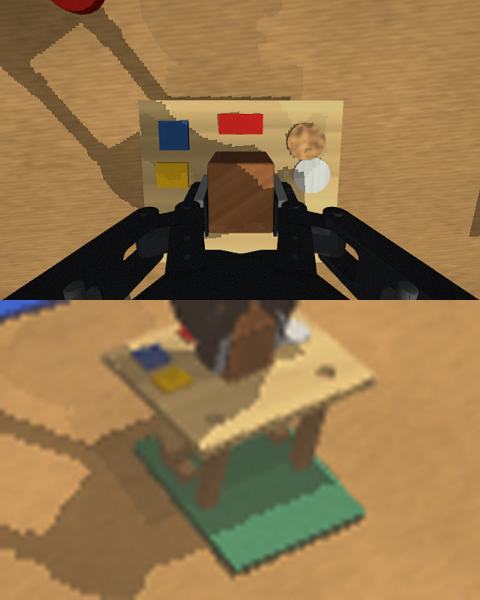

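apply_moves(
  deltas=[30,0,0,3,0,30,0,0,6,0,30,0,0,9,0,30,-2,0,10,0,30,-4,0,11,0,30,-4,0,11,0],
)

```text
clock: 7.7
position: [0.5291, 0.3223, 0.1077]
ee_rot: [-0.006, 0.043, 0.999, -0.0]
contact_force: [-17.7, 0.6, 15.8]
width: 0.0357
gripper_force: 36.1
```

apply_moves(
  deltas=[34,0,0,-18,0,34,-12,0,-17,0,34,-12,0,-17,0,34,-11,0,-11,0,34,-9,0,-7,0,34,-6,0,-3,0,34,-3,0,0,0,34,0,0,3,0,34,2,0,7,0,34,4,0,10,0,34,4,0,10,0],
  squeeze=20,
)

```text
clock: 8.62
position: [0.532, 0.323, 0.0952]
ee_rot: [0.001, 0.043, 0.999, 0.001]
contact_force: [-1.6, 0.4, 8.9]
width: 0.0358
gripper_force: 35.9
```

apply_moves(
  deltas=[34,-5,0,-8,0,34,-13,0,-16,0,34,-13,0,-18,0,34,-13,0,-18,0],
)

```text
clock: 8.95
position: [0.545, 0.3211, 0.1122]
ee_rot: [-0.0, 0.043, 0.999, 0.0]
contact_force: [0.1, 0.9, -2.2]
width: 0.0353
gripper_force: 34.6
```

Run:
```python
from h import *
im=get_image("wrist");t=get_image("scene");save({"frame":np.vstack([cv2.resize(im["frame"],(480,300)),cv2.resize(t["frame"][140:200,350:446],(480,300),interpolation=2)])},"w5.png")
np.save("w5.npy",im,allow_pickle=True)
```

```text
(no output)
```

View pics/w5.png

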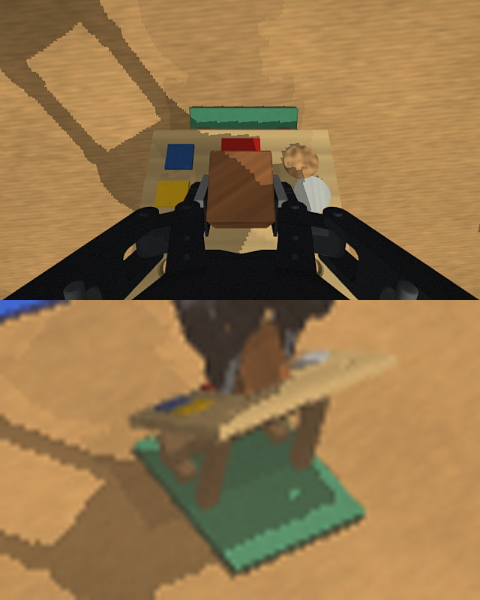

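```bash
cat >> h.py <<'E'
def tilt(im,p,G,e,n=.033,sg=.004):
    out=[]
    for th in np.radians(np.arange(0,81,1)):
        u=np.array([*(e*np.cos(th)),np.sin(th)]);v=np.array([*(-e*np.sin(th)),np.cos(th)])
        B=G+(-.06-sg)*u-(n-.008)*v   # front bottom edge (face)
        y=np.array([-e[1],e[0],0]);w=proj(im,B-.07*y)[0]-proj(im,B+.07*y)[0]
        out.append((abs(proj(im,B)[1]-p[1]),round(np.degrees(th)),round(w),proj(im,B).round(0)))
    return min(out,key=lambda r:r[0])
E
python3 - <<'E'
from h import *
e=np.array([.996,-.087])
i=np.load("w5.npy",allow_pickle=True).item();print(i["K"][0,0],tilt(i,(323,174),np.array([.545,.3211,.1142]),e))
E
```

```text
301.2287478441703 (np.float64(0.5079687764131222), 43, -223, array([320., 173.]))
```

apply_moves(
  deltas=[34,1,0,3,0,34,2,0,6,0,34,3,0,9,0,34,4,0,12,0,34,5,0,15,0,34,5,0,17,0,34,5,0,17,0],
)

```text
clock: 9.63
position: [0.5394, 0.3217, 0.0977]
ee_rot: [0.001, 0.042, 0.999, 0.0]
contact_force: [-4.2, -2.0, 11.6]
width: 0.0356
gripper_force: 36.6
```

Run:
```python
from h import *
e=np.array([.996,-.087]);s=get_state()
i=get_image("wrist");G=np.array(s["position"])+[0,0,.002]
for th in (40,45,50,55,60):
    t=np.radians(th);u=np.array([*(e*np.cos(t)),np.sin(t)]);v=np.array([*(-e*np.sin(t)),np.cos(t)]);print(th,proj(i,G-.064*u-.025*v).round())
f=i["frame"];print([(r,f[r,215].tolist()) for r in range(130,240,5)])
np.save("w6.npy",i,allow_pickle=True)
```

```text
40 [320. 169.]
45 [320. 176.]
50 [320. 184.]
55 [320. 192.]
60 [320. 200.]
[(130, [126, 96, 59]), (135, [108, 83, 50]), (140, [107, 84, 50]), (145, [119, 90, 55]), (150, [124, 96, 57]), (155, [121, 92, 56]), (160, [125, 94, 59]), (165, [130, 100, 63]), (170, [121, 95, 57]), (175, [123, 94, 57]), (180, [123, 95, 57]), (185, [130, 108, 71]), (190, [139, 116, 75]), (195, [129, 108, 70]), (200, [121, 104, 65]), (205, [119, 100, 65]), (210, [114, 97, 64]), (215, [112, 92, 61]), (220, [119, 101, 65]), (225, [116, 98, 63]), (230, [110, 93, 59]), (235, [111, 93, 61])]
```

apply_moves(
  deltas=[34,0,0,3,0,34,0,0,5,0,34,0,0,7,0,34,-2,0,7,0,34,-4,0,7,0,34,-4,0,7,0],
)

```text
clock: 10.18
position: [0.5397, 0.3217, 0.0973]
ee_rot: [-0.002, 0.043, 0.999, 0.001]
contact_force: [-21.2, -5.0, 49.2]
width: 0.0354
gripper_force: 41.1
```

Run:
```python
from h import *
e=np.array([.996,-.087]);s=get_state()
i=get_image("wrist");G=np.array(s["position"])+[0,0,.002]
for th in (45,50,55,60):
    t=np.radians(th);u=np.array([*(e*np.cos(t)),np.sin(t)]);v=np.array([*(-e*np.sin(t)),np.cos(t)]);print(th,proj(i,G-.064*u-.025*v).round())
f=i["frame"];print([(r,f[r,215].tolist()) for r in range(164,222,3)])
np.save("w7.npy",i,allow_pickle=True)
```

```text
45 [320. 177.]
50 [320. 184.]
55 [320. 192.]
60 [320. 200.]
[(164, [126, 97, 60]), (167, [131, 103, 61]), (170, [122, 95, 59]), (173, [127, 98, 60]), (176, [120, 93, 57]), (179, [122, 95, 57]), (182, [118, 90, 55]), (185, [128, 107, 71]), (188, [141, 121, 79]), (191, [130, 110, 71]), (194, [131, 110, 70]), (197, [124, 105, 70]), (200, [121, 103, 68]), (203, [117, 100, 65]), (206, [117, 98, 64]), (209, [111, 95, 61]), (212, [114, 96, 64]), (215, [110, 93, 61]), (218, [113, 97, 63]), (221, [123, 103, 68])]
```

apply_moves(
  deltas=[34,3,0,-6,0,34,3,0,-6,0,40,3,0,-6,0,44,3,0,-6,0,50,3,0,-6,0,60,3,0,-6,0,60,3,0,-6,0,60,3,0,-6,0],
)

```text
clock: 10.9
position: [0.5406, 0.3214, 0.0934]
ee_rot: [-0.0, 0.043, 0.999, -0.0]
contact_force: [-0.4, 0.6, -0.2]
width: 0.0601
gripper_force: 0.0
```

apply_moves(
  deltas=[60,3,0,-15,0,60,8,0,-40,0,60,15,0,-80,0,60,20,0,-120,0,60,25,0,-140,0,60,25,0,-140,0,60,25,0,-140,0],
)

```text
clock: 11.48
position: [0.5162, 0.324, 0.2356]
ee_rot: [0.001, 0.043, 0.999, 0.001]
contact_force: [0.2, 0.1, -0.7]
width: 0.0598
gripper_force: 0.0
```

Run:
```python
from h import *
t=get_image("scene");i=get_image("wrist");np.save("w8.npy",{"s":t,"w":i},allow_pickle=True)
print(get_state()["position"])
save({"frame":np.vstack([cv2.resize(i["frame"],(480,300)),cv2.resize(t["frame"][140:200,350:446],(480,300),interpolation=2)])},"w8.png")
```

```text
[0.51509105 0.32330266 0.2327879 ]
```

View pics/w8.png

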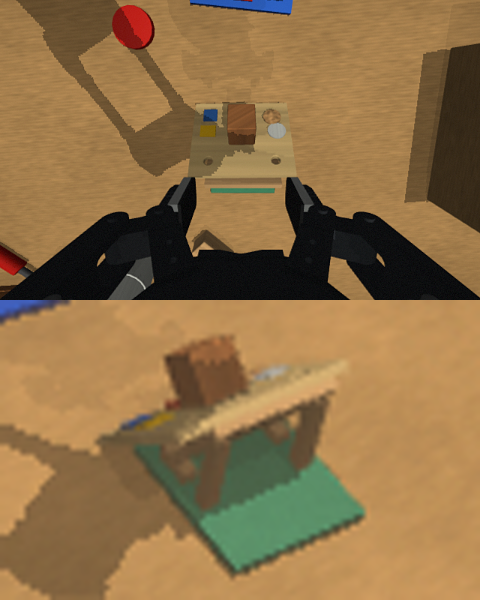

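Run:
```python
from h import *
d=np.load("w8.npy",allow_pickle=True).item()
from scipy.optimize import least_squares
o=np.array([.565,.3195]);e=np.array([.996,-.087]);y=np.array([.087,.996])
def W(x,yy,z): return np.array([*(o+e*x+y*yy),z])
def pts(th,cx,cz,cy=0,yaw=0):
    r=[]
    for s,l,n in PT:
        x=cx+s*np.cos(th)-n*np.sin(th);z=cz+s*np.sin(th)+n*np.cos(th)
        r.append(W(x+ -l*yaw,cy+l,z))
    return r
# wrist: hole l/r face, corners face top/bottom ; full px
w=d["w"]
for q in ("hole_left","hole_right","panel_top","panel_mid","block_mid"):
    print(q,[(np.round(r["point"],1).tolist(),round(r["score"],2)) for r in place_of(q,w)[:2]])
PT=[(.06,.07,.004),(.06,-.07,.004),(-.06,.07,.004),(-.06,-.07,.004)]
for th in (50,55,60,65): print(th,np.array([proj(w,p) for p in pts(np.radians(th),-.0035,.084)]).round().tolist())
print("board",[proj(w,W(*p)).round().tolist() for p in ((.008,.05,.095),(.008,-.05,.095),(-.03,.05,.03),(-.03,-.05,.03))])
save({"frame":cv2.resize(w["frame"][120:270,230:420],None,fx=4,fy=4,interpolation=2)},"w9.png")
```

```text
hole_left [([362.4, 215.7], 0.88)]
hole_right [([277.3, 216.2], 0.65), ([324.5, 184.5], 0.41)]
panel_top [([320.4, 240.8], 0.65)]
panel_mid [([321.4, 183.1], 0.86)]
block_mid [([321.3, 165.7], 0.94)]
50 [[402.0, 290.0], [239.0, 290.0], [385.0, 179.0], [256.0, 179.0]]
55 [[403.0, 288.0], [238.0, 287.0], [384.0, 181.0], [257.0, 181.0]]
60 [[404.0, 284.0], [237.0, 284.0], [383.0, 184.0], [258.0, 184.0]]
65 [[405.0, 281.0], [236.0, 281.0], [383.0, 188.0], [258.0, 188.0]]
board [[373.0, 245.0], [268.0, 245.0], [365.0, 190.0], [276.0, 189.0]]
```

View pics/w9.png

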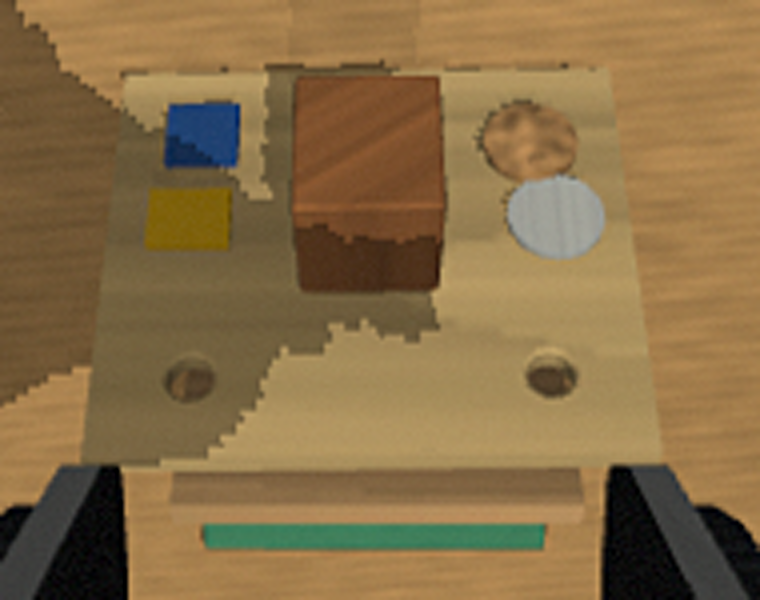

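```bash
cat > fit.py <<'E'
from h import *
from scipy.optimize import least_squares
o=np.array([.565,.3195]);e=np.array([.996,-.087]);y=np.array([.087,.996])
def W(x,yy,z): return np.array([*(o+e*x+y*yy),z])
def pts(PT,v):
    th,cx,cz,cy,yaw=v;r=[]
    for s,l,n in PT:
        h=s*np.cos(th)-n*np.sin(th)
        r.append(W(cx+h*np.cos(yaw)-l*np.sin(yaw),cy+h*np.sin(yaw)+l*np.cos(yaw),cz+s*np.sin(th)+n*np.cos(th)))
    return r
def fitp(obs):  # list of (im,(s,l,n),(u,v))
    f=lambda v:np.concatenate([proj(i,pts([p],v)[0])-q for i,p,q in obs])
    r=least_squares(f,[.9,0,.08,0,0]);v=r.x
    return np.degrees(v[0]).round(1),(v[1:4]*1000).round(1),np.degrees(v[4]).round(1),np.abs(r.fun).max().round(1)
E
python3 - <<'E'
from fit import *
w=np.load("w8.npy",allow_pickle=True).item()["w"]
P=[((.06,-.07,.004),(250.8,236)),((.06,.07,.004),(395,236)),((-.06,-.07,.004),(260,138)),((-.06,.07,.004),(382.5,137)),((.038,-.045,.004),(277.5,214.5)),((.038,.045,.004),(368,213.5)),((.015,-.018,.044),(305,171.5)),((.015,.018,.044),(340.5,171.5)),((-.025,-.018,.044),(303.5,139.5)),((-.025,.018,.044),(340,139.5))]
# block faces: rows: visible faces: big = ?
print(fitp([(w,)+p for p in P[:6]]))
print(fitp([(w,)+p for p in P]))
E
```

```text
(np.float64(44.4), array([-40.6,  46.2,   1.7]), np.float64(0.5), np.float64(1.1))
(np.float64(45.6), array([-40.7,  46.2,   1.8]), np.float64(0.5), np.float64(2.2))
```

apply_moves(
  deltas=[70,21,2,20,0,70,21,2,60,0,70,21,2,100,0,70,21,2,130,0,70,21,2,155,0,70,21,2,170,0,70,21,2,177,0,70,21,2,177,0,70,21,2,177,0],
)

```text
clock: 12.58
position: [0.4953, 0.3277, 0.0574]
ee_rot: [0.0, 0.043, 0.999, 0.0]
contact_force: [0.6, -0.4, 0.5]
width: 0.0697
gripper_force: 0.0
```

apply_moves(
  deltas=[34,0,0,0,0,34,0,0,0,0,34,0,0,0,0,34,0,0,0,0,34,0,0,0,0,34,0,0,0,0],
  squeeze=20,
)

```text
clock: 13.08
position: [0.4956, 0.3279, 0.0587]
ee_rot: [0.001, 0.043, 0.999, 0.001]
contact_force: [-0.6, -0.3, 7.2]
width: 0.036
gripper_force: 23.0
```

apply_moves(
  deltas=[34,0,0,-20,0,34,0,0,-45,0,34,0,0,-64,0,34,-15,0,-64,0,34,-30,0,-62,0,34,-44,0,-60,0,34,-44,0,-60,0,34,-44,0,-60,0,34,-44,0,-60,0],
)

```text
clock: 13.83
position: [0.5376, 0.3235, 0.1165]
ee_rot: [-0.001, 0.043, 0.999, -0.0]
contact_force: [0.3, 0.3, -0.7]
width: 0.0355
gripper_force: 22.2
```

```bash
cat > edge.py <<'E'
from h import *
e=np.array([.996,-.087])
def look(sg,n):
    s=get_state();i=get_image("wrist");G=np.array(s["position"])+[0,0,.002]
    d=G[:2]-[.565,.3195];print("G",(d@e*1000).round(1),(d@[.087,.996]*1000).round(1),(G[2]*1000).round(1))
    for th in (30,35,40,45,50,55,60):
        t=np.radians(th);u=np.array([*(e*np.cos(t)),np.sin(t)]);v=np.array([*(-e*np.sin(t)),np.cos(t)]);print(th,proj(i,G+(-.06-sg)*u-(n-.008)*v).round().tolist(),end=" ")
    f=i["frame"].astype(int);print()
    for c in (215,225,425): 
        a=cv2.GaussianBlur(i["frame"],(5,5),0)[:,c].astype(int);g=np.abs(a[4:]-a[:-4]).sum(1);print(c,[(r+2,int(g[r])) for r in np.argsort(-g[100:240])[:5]+100])
    h=cv2.cvtColor(i["frame"],cv2.COLOR_RGB2HSV)
    for nm,lo,hi in (("blue",(105,120,40),(125,255,255)),("red",(0,200,120),(6,255,255))):
        ys,xs=np.nonzero(cv2.inRange(h,lo,hi)[100:260,150:480]);print(nm,xs.mean()+150,ys.mean()+100,ys.min()+100,ys.max()+100,len(xs))
    np.save("we.npy",i,allow_pickle=True)
E
python3 -c "
from edge import *
look(-.0105,.035)"
```

```text
G -27.7 1.6 118.5
30 [320.0, 179.0] 35 [320.0, 185.0] 40 [320.0, 192.0] 45 [320.0, 198.0] 50 [320.0, 205.0] 55 [320.0, 212.0] 60 [320.0, 219.0] 
215 [(np.int64(118), 137), (np.int64(117), 135), (np.int64(119), 105), (np.int64(116), 97), (np.int64(120), 65)]
225 [(np.int64(129), 103), (np.int64(128), 94), (np.int64(215), 94), (np.int64(130), 88), (np.int64(216), 84)]
425 [(np.int64(196), 74), (np.int64(197), 68), (np.int64(195), 61), (np.int64(198), 45), (np.int64(194), 37)]
blue 240.27993254637437 231.68802698145026 215 248 1186
red 341.33333333333337 210.02380952380952 208 215 42
```

apply_moves(
  deltas=[34,-2,0,6,0,34,-2,0,9,0,34,0,0,13,0,34,2,0,18,0,34,3,0,21,0,34,3,0,21,0],
)

```text
clock: 14.38
position: [0.5347, 0.3246, 0.0972]
ee_rot: [-0.0, 0.043, 0.999, 0.001]
contact_force: [-3.3, 1.3, 5.2]
width: 0.0355
gripper_force: 23.8
```

```bash
python3 -c "
from edge import *
look(-.0105,.035)"
```

```text
G -30.6 2.5 99.2
30 [320.0, 179.0] 35 [320.0, 185.0] 40 [320.0, 192.0] 45 [320.0, 198.0] 50 [320.0, 205.0] 55 [320.0, 212.0] 60 [320.0, 219.0] 
215 [(np.int64(126), 133), (np.int64(125), 120), (np.int64(127), 114), (np.int64(124), 78), (np.int64(128), 69)]
225 [(np.int64(133), 143), (np.int64(134), 127), (np.int64(132), 114), (np.int64(135), 78), (np.int64(209), 65)]
425 [(np.int64(194), 41), (np.int64(193), 36), (np.int64(239), 36), (np.int64(240), 33), (np.int64(238), 30)]
blue 239.88805970149252 241.11100746268656 226 257 1072edge.py:13: RuntimeWarning: Mean of empty slice.
  ys,xs=np.nonzero(cv2.inRange(h,lo,hi)[100:260,150:480]);print(nm,xs.mean()+150,ys.mean()+100,ys.min()+100,ys.max()+100,len(xs))
  ret = ret.dtype.type(ret / rcount)
Traceback (most recent call last):
  File "edge.py", line 13, in look
    ys,xs=np.nonzero(cv2.inRange(h,lo,hi)[100:260,150:480]);print(nm,xs.mean()+150,ys.mean()+100,ys.min()+100,ys.max()+100,len(xs))
                                                                                                 ~~~~~~^^
ValueError: zero-size array to reduction operation minimum which has no identity
```

apply_moves(
  deltas=[34,1,0,3,0,34,2,0,5,0,34,2,0,7,0,34,2,0,7,0],
)

```text
clock: 14.77
position: [0.5326, 0.3248, 0.0904]
ee_rot: [-0.0, 0.043, 0.999, 0.001]
contact_force: [-4.0, 0.3, 6.5]
width: 0.036
gripper_force: 24.3
```

```bash
python3 -c "
from edge import *
look(-.0105,.035)" 2>/dev/null
```

```text
G -32.8 2.5 92.4
30 [320.0, 179.0] 35 [320.0, 185.0] 40 [320.0, 192.0] 45 [320.0, 198.0] 50 [320.0, 205.0] 55 [320.0, 212.0] 60 [320.0, 219.0] 
215 [(np.int64(126), 126), (np.int64(127), 122), (np.int64(125), 104), (np.int64(128), 91), (np.int64(124), 61)]
225 [(np.int64(134), 145), (np.int64(135), 135), (np.int64(133), 121), (np.int64(136), 90), (np.int64(132), 72)]
425 [(np.int64(199), 42), (np.int64(207), 37), (np.int64(198), 35), (np.int64(200), 34), (np.int64(206), 31)]
blue 239.58544652701212 244.99448732083792 232 259 907
```

```bash
cat > blue.py <<'E'
from fit import *
def quad(im,lo,hi,box):
    x0,x1,y0,y1=box
    m=cv2.inRange(cv2.cvtColor(im["frame"],cv2.COLOR_RGB2HSV),lo,hi)[y0:y1,x0:x1]
    c=max(cv2.findContours(m,0,2)[0],key=cv2.contourArea)[:,0]+[x0,y0]
    s=c.sum(1);d=c[:,0]-c[:,1]
    return np.array([c[s.argmin()],c[d.argmax()],c[s.argmax()],c[d.argmin()]],float)
BL=((100,110,25),(128,255,255));YE=((20,190,60),(32,255,255))
E
python3 - <<'E'
from blue import *
w=np.load("w8.npy",allow_pickle=True).item()["w"];c=np.load("we.npy",allow_pickle=True).item()
bx=(200,300,130,270)
for n,(lo,hi) in (("b",BL),("y",YE)):
    for nm,i in (("w8",w),("now",c)):
        try:print(n,nm,quad(i,lo,hi,(240,300,140,190) if nm=="w8" else (180,300,150,300)).tolist())
        except Exception as ex:print(n,nm,ex)
a=c["frame"]
print(a[180:262:3,290].tolist());print(a[180:262:3,228].tolist())
E
```

```text
b w8 [[273.0, 146.0], [289.0, 146.0], [288.0, 160.0], [271.0, 160.0]]
b now [[226.0, 215.0], [259.0, 216.0], [253.0, 248.0], [221.0, 247.0]]
y w8 [[268.0, 167.0], [287.0, 167.0], [286.0, 181.0], [266.0, 181.0]]
y now [[212.0, 264.0], [246.0, 264.0], [232.0, 280.0], [212.0, 285.0]]
[[55, 80, 57], [100, 75, 52], [98, 76, 50], [102, 80, 52], [97, 78, 48], [93, 73, 50], [130, 111, 73], [130, 111, 72], [131, 111, 73], [125, 104, 67], [120, 102, 66], [118, 101, 66], [114, 97, 64], [109, 94, 60], [101, 85, 56], [87, 55, 34], [86, 57, 31], [84, 54, 30], [86, 56, 31], [84, 54, 31], [87, 54, 29], [92, 59, 32], [95, 62, 36], [94, 60, 32], [92, 58, 33], [94, 63, 35], [96, 62, 35], [94, 58, 33]]
[[102, 78, 46], [120, 92, 54], [127, 98, 59], [117, 90, 52], [117, 89, 55], [115, 88, 55], [130, 112, 72], [135, 115, 77], [138, 116, 76], [133, 112, 74], [122, 103, 67], [119, 99, 58], [17, 47, 88], [27, 52, 89], [28, 52, 88], [22, 50, 86], [21, 50, 87], [24, 50, 87], [30, 55, 91], [26, 54, 90], [24, 50, 87], [25, 50, 88], [23, 50, 87], [78, 75, 73], [112, 95, 61], [113, 97, 62], [113, 96, 62], [114, 97, 64]]
```

```bash
cat >> blue.py <<'E'
def bottom(im,cols):
    f=cv2.GaussianBlur(im["frame"],(3,3),0).astype(float);r=f[:,:,1]/(f[:,:,0]+1);out=[]
    for c in cols:
        for row in range(165,235):
            if (r[row:row+8,c]>.815).all() and f[row+3,c,1]-f[row+3,c,2]>15: out.append((c,row));break
    return out
# decoration corners in panel coords from w8
w=np.load("w8.npy",allow_pickle=True).item()["w"]
from scipy.optimize import fsolve
V8=[np.radians(45),-.0406,.0462,.0017,np.radians(.5)]
def sl(p): return fsolve(lambda a:proj(w,pts([(a[0],a[1],.006)],V8)[0])-p,[-.02,-.03])
def now(V0=None,N=.035,sg=-.0105):
    s=get_state();i=get_image("wrist")
    b8=quad(w,*BL,(240,300,140,190));bn=quad(i,*BL,(180,300,150,300));SL=[sl(p) for p in b8]
    bt=bottom(i,(216,224,232,410,420));print("bottom",bt,"blue",bn.tolist(),"SL",np.round(np.array(SL)*1000).tolist())
    f=lambda v:np.concatenate([proj(i,pts([(a[0],a[1],.006)],v)[0])-q for a,q in zip(SL,bn)]+[[(proj(i,pts([(-.06,(c-320)/230*.14,.004)],v)[0])[1]-r)] for c,r in bt])
    g=lambda v:np.append(f([v[0],v[1],v[2],v[3],0]),[300*(v[3]-.002)])
    r=least_squares(g,[.95,0,.08,.002],x_scale=[1,.1,.1,.1],loss="soft_l1");v=r.x
    print("theta",np.degrees(v[0]).round(1),"mid",(v[1:]*1000).round(1),"cost",np.abs(r.fun).max().round(1))
    B=np.array([v[1]-.06*np.cos(v[0])+.004*np.sin(v[0]),v[2]-.06*np.sin(v[0])-.004*np.cos(v[0])]);print("bottom back edge",(B*1000).round(1), "ledge tip -43.9 38 corner -30 30")
E
python3 -c "
from blue import *
now()"
```

```text
bottom [(216, 217), (224, 217), (232, 216), (410, 217), (420, 217)] blue [[227.0, 232.0], [260.0, 233.0], [247.0, 263.0], [220.0, 262.0]] SL [[-47.0, -55.0], [-47.0, -37.0], [-27.0, -37.0], [-27.0, -56.0]]
theta 56.0 mid [ 1.  84.3  2.3] cost 5.7
bottom back edge [-29.3  32.3] ledge tip -43.9 38 corner -30 30
```

apply_moves(
  deltas=[34,-1,0,2,0,34,-2,0,3,0,34,-2,0,3,0,34,-1,0,1,0,38,-1,0,1,0,44,-1,0,1,0,60,-1,0,1,0,60,-1,0,1,0,60,-1,0,1,0,60,-1,0,1,0],
)

```text
clock: 15.7
position: [0.5349, 0.324, 0.088]
ee_rot: [-0.0, 0.043, 0.999, -0.0]
contact_force: [-0.8, 0.5, -0.7]
width: 0.0603
gripper_force: 0.0
```

```bash
python3 -c "
from blue import *
now()"
```

```text
bottom [(216, 214), (224, 214), (232, 214), (410, 214), (420, 214)] blue [[228.0, 228.0], [260.0, 228.0], [260.0, 236.0], [220.0, 257.0]] SL [[-47.0, -55.0], [-47.0, -37.0], [-27.0, -37.0], [-27.0, -56.0]]
theta 63.8 mid [-6.3 89.1  4.1] cost 19.4
bottom back edge [-29.2  33.6] ledge tip -43.9 38 corner -30 30
```

apply_moves(
  deltas=[60,3,0,-15,0,60,8,0,-40,0,60,12,0,-80,0,60,18,0,-120,0,60,18,0,-145,0,60,18,0,-145,0,60,18,0,-145,0,60,18,0,-145,0],
)

```text
clock: 16.42
position: [0.5163, 0.3253, 0.2324]
ee_rot: [-0.001, 0.043, 0.999, -0.0]
contact_force: [-0.3, -0.4, -0.2]
width: 0.0598
gripper_force: 0.0
```

```bash
cat > chk.py <<'E'
from blue import *
i=get_image("wrist");t=get_image("scene");np.save("w10.npy",{"w":i,"s":t},allow_pickle=True)
print(get_state()["position"].round(4))
for q in ("hole_left","hole_right","panel_top","panel_mid","block_mid"):
    print(q,[(np.round(r["point"],1).tolist(),round(r["score"],2)) for r in place_of(q,i)[:2]])
f=cv2.GaussianBlur(i["frame"],(3,3),0).astype(float);r=f[:,:,1]/(f[:,:,0]+1)
m=((r>.815)&(f[:,:,0]-f[:,:,2]>20)).astype(np.uint8);m=cv2.morphologyEx(m,cv2.MORPH_OPEN,np.ones((5,5)))
m[:, :200]=0;m[:,440:]=0
c=max(cv2.findContours(m,0,2)[0],key=cv2.contourArea);h=cv2.convexHull(c);print(cv2.boundingRect(c),cv2.approxPolyDP(h,6,True)[:,0].tolist())
V=[np.radians(60),-.0035,.084,.002,0]
print("seated expects",[proj(i,p).round().tolist() for p in pts([(.06,-.07,.004),(.06,.07,.004),(-.06,-.07,.004),(-.06,.07,.004),(.038,-.045,.004),(.038,.045,.004)],V)])
E
python3 chk.py
```

```text
[0.5159 0.3251 0.2313]
hole_left [([371.7, 266.8], 0.63)]
hole_right [([270.3, 267.6], 0.85), ([323.1, 232.1], 0.19)]
panel_top []
panel_mid [([323.4, 229.3], 0.87)]
block_mid [([321.8, 213.1], 0.65), ([320.4, 229.7], 0.18)]
(250, 186, 144, 104) [[384, 186], [393, 229], [384, 289], [257, 289], [250, 229], [260, 186]]
seated expects [[237.0, 285.0], [405.0, 285.0], [258.0, 184.0], [384.0, 184.0], [270.0, 262.0], [372.0, 262.0]]
```

Run:
```python
from fit import *
d=np.load("w10.npy",allow_pickle=True).item();w=d["w"]
P=[((.038,.045,-.004),(371.7,266.8)),((.038,-.045,-.004),(270.3,267.6)),((0,0,0),(323.4,229.3)),((-.005,0,.024),(321.8,213.1)),((-.06,-.07,.004),(259.5,185.5)),((-.06,.07,.004),(384.5,185.5))]
print(fitp([(w,)+p for p in P]),fitp([(w,)+p for p in P[:2]+P[4:]]))
# stand
ims=np.load("top.npy",allow_pickle=True).item();t,s=ims["top"],ims["scene"]
for im,b in ((t,(400,470,155,215)),(s,(195,265,230,290))):
    x0,x1,y0,y1=b;h=cv2.cvtColor(im["frame"],cv2.COLOR_RGB2HSV)[y0:y1,x0:x1]
    m=((h[:,:,0]<12)&(h[:,:,1]>90)&(h[:,:,2]<130)).astype(np.uint8);m=cv2.morphologyEx(m,cv2.MORPH_OPEN,np.ones((3,3)))
    c=max(cv2.findContours(m,0,2)[0],key=cv2.contourArea)[:,0]+[x0,y0]
    W_=np.array([onz(im,p,.012)[:2]*1000 for p in c],np.float32);print(cv2.minAreaRect(W_),len(c))
```

```text
(np.float64(60.0), array([-2. , 83.2,  3.1]), np.float64(-0.0), np.float64(1.9)) (np.float64(61.2), array([-3.2, 85.2,  2.7]), np.float64(-0.0), np.float64(1.3))
((592.7793579101562, -320.73760986328125), (116.7774887084961, 43.274105072021484), 80.77806091308594) 77Traceback (most recent call last):
  File "<stdin>", line 10, in <module>
ValueError: max() iterable argument is empty
```

apply_moves(
  deltas=[75,-20,1,0,7.1,75,-40,2,0,14.2,75,-57,2,0,21.3,75,-57,2,0,28.4,75,-57,2,0,35.5,75,-57,2,0,42.6,75,-57,2,0,49.7,75,-57,2,0,56.8,75,-57,2,0,63.9,75,-57,2,0,71,75,-57,2,0,78,75,-57,2,0,85],
)

```text
clock: 17.77
position: [0.5737, 0.3228, 0.2329]
ee_rot: [-0.0, 0.709, 0.706, -0.0]
contact_force: [-0.5, -0.2, 0.3]
width: 0.0748
gripper_force: 0.0
```

apply_moves(
  deltas=[75,0,0,0,5,75,0,0,0,5,75,0,0,0,5],
)

```text
clock: 18.02
position: [0.5737, 0.3228, 0.233]
ee_rot: [-0.0, 0.736, 0.677, -0.0]
contact_force: [-0.9, 0.0, -0.2]
width: 0.0747
gripper_force: 0.0
```

apply_moves(
  deltas=[75,-1,0,30,0,75,-1,0,60,0,75,-1,0,85,0,75,-1,0,100,0,75,-1,0,100,0,75,-1,0,100,0],
)

```text
clock: 18.52
position: [0.5734, 0.3217, 0.1326]
ee_rot: [-0.0, 0.736, 0.677, -0.001]
contact_force: [-0.3, -0.0, 0.9]
width: 0.075
gripper_force: 0.0
```

Run:
```python
from h import *
i=get_image("wrist");print(get_state()["position"].round(4))
for q in ("hole_left","hole_right","panel_top","panel_mid","block_mid"):
    print(q,[(np.round(r["point"],1).tolist(),round(r["score"],2)) for r in place_of(q,i)[:2]])
o=np.array([.565,.3195]);e=np.array([.996,-.087]);y=np.array([.087,.996])
for n,p in (("top",(.0265,.003,.136)),("hl",(-.0035+.019+.0035,.048,.084+.033-.002)),("hr",(.019,-.042,.115))):
    print(n,proj(i,[*(o+e*p[0]+y*p[1]),p[2]]).round())
```

```text
[0.5743 0.3221 0.134 ]
hole_left [([345.0, 163.8], 0.82)]
hole_right [([340.7, 320.8], 0.96)]
panel_top [([359.2, 270.1], 0.73)]
panel_mid [([300.4, 226.5], 0.88)]
block_mid [([265.1, 229.6], 0.94)]
top [360. 269.]
hl [342. 163.]
hr [339. 321.]
```

apply_moves(
  deltas=[70,0,-8,0,0,65,0,-13,0,0,57,0,-18,0,0,50,0,-22,0,0,43,0,-26,-1,0,36,0,-30,-2,0,36,0,-31,-3,0,30,0,-34,-3,0,26,0,-36,-3,0,26,0,-36,-3,0],
  squeeze=30,
)

```text
clock: 19.65
position: [0.5373, 0.3249, 0.1363]
ee_rot: [-0.0, 0.737, 0.676, -0.0]
contact_force: [0.8, 0.3, -0.0]
width: 0.026
gripper_force: 0.0
```

Run:
```python
from h import *
i=get_image("wrist");print(get_state()["position"].round(4))
o=np.array([.565,.3195]);e=np.array([.996,-.087]);y=np.array([.087,.996])
for q in ("hole_left","hole_right","panel_top","block_mid"):
    print(q,[(np.round(r["point"],1).tolist(),round(r["score"],2)) for r in place_of(q,i)[:1]])
for d in (70,75,80,85,90,95):
    t=np.radians(d);u=np.array([np.cos(t),np.sin(t)]);v=np.array([-u[1],u[0]]);B=np.array([-.03,.03])
    P=lambda s,l,n:proj(i,[*(o+e*(B+s*u+n*v)[0]+y*(l+.003)),(B+s*u+n*v)[1]]).round()
    print(d,P(.098,.045,0),P(.098,-.045,0),P(.12,0,.004),P(.055,0,.028))
```

```text
[0.5376 0.3249 0.1363]
hole_left [([11.1, 227.5], 0.79)]
hole_right [([338.7, 337.0], 0.81)]
panel_top [([335.5, 288.3], 0.81)]
block_mid [([21.0, 196.6], 0.91)]
70 [387. 164.] [377. 326.] [400. 274.] [304. 228.]
75 [370. 165.] [363. 329.] [378. 278.] [296. 228.]
80 [353. 166.] [348. 331.] [355. 280.] [287. 227.]
85 [334. 166.] [332. 333.] [330. 282.] [280. 226.]
90 [315. 166.] [316. 333.] [305. 282.] [272. 224.]
95 [296. 166.] [300. 333.] [281. 281.] [265. 223.]
```

apply_moves(
  deltas=[16,0,-3,0,0,5,0,-5,0,0,5,0,-5,0,0,5,0,-5,0,0,5,0,-5,0,0,5,0,-5,0,0,5,0,-5,0,0],
  squeeze=40,
)

```text
clock: 20.48
position: [0.5329, 0.3253, 0.1364]
ee_rot: [0.0, 0.737, 0.676, 0.0]
contact_force: [0.5, 1.4, -0.7]
width: 0.0075
gripper_force: 43.0
```

apply_moves(
  deltas=[5,0,0,-25,0,5,0,0,-50,0,5,0,0,-80,0,5,0,0,-80,0],
)

```text
clock: 20.82
position: [0.5353, 0.3268, 0.2223]
ee_rot: [0.001, 0.737, 0.676, 0.005]
contact_force: [1.4, 0.6, -0.0]
width: 0.0073
gripper_force: 43.0
```

apply_moves(
  deltas=[5,-30,-2,0,1,5,-65,-4,0,2,5,-100,-6,0,3,5,-140,-9,0,4,5,-180,-11,0,5,5,-220,-14,0,6,5,-260,-16,0,6,5,-300,-19,0,6,5,-340,-21,0,6,5,-380,-24,0,6,5,-420,-26,0,6,5,-460,-29,0,6],
)

```text
clock: 21.82
position: [0.4636, -0.1319, 0.2158]
ee_rot: [-0.001, 0.771, 0.637, 0.0]
contact_force: [0.8, 0.8, -1.3]
width: 0.0074
gripper_force: 42.9
```

apply_moves(
  deltas=[5,-35,-2,0,0,5,-70,-4,0,0,5,-105,-6,0,0,5,-135,-8,0,0,5,-160,-8,0,0,5,-171,-8,0,0,5,-171,-8,0,0,5,-171,-8,0,0],
)

```text
clock: 22.48
position: [0.4243, -0.2961, 0.2157]
ee_rot: [-0.001, 0.771, 0.636, 0.001]
contact_force: [-0.9, 0.1, -0.6]
width: 0.0076
gripper_force: 42.9
```

```bash
cat > st.py <<'E'
from h import *
I={n:get_image(n) for n in("wrist","scene","top")};s=get_state();np.save("st.npy",I,allow_pickle=True)
print(s["position"].round(4),s["ee_rot"].round(4),s["contact_force"].round(1))
for q in ("peg_left","peg_right","hole_left","hole_right","panel_top","stand"):
    for n in I: print(q,n,[(np.round(r["point"],1).tolist(),round(r["score"],2)) for r in place_of(q,I[n])[:3]])
E
python3 st.py
```

```text
[ 0.4247 -0.2952  0.2161] [-7.000e-04  7.705e-01  6.374e-01  4.000e-04] [ 0.3 -0.2 -2.1]
peg_left wrist [([513.6, 149.3], 0.88)]
peg_left scene [([238.9, 226.8], 0.64)]
peg_left top [([428.4, 182.1], 0.91), ([446.1, 231.3], 0.36)]
peg_right wrist [([497.7, 273.9], 0.86)]
peg_right scene [([205.6, 238.3], 0.77), ([354.5, 260.2], 0.26)]
peg_right top [([463.1, 187.9], 0.78), ([215.5, 183.3], 0.61), ([215.0, 193.0], 0.37)]
hole_left wrist [([328.5, 167.7], 0.58)]
hole_left scene [([166.6, 211.9], 0.95), ([346.1, 125.1], 0.75), ([222.9, 182.2], 0.67)]
hole_left top [([218.5, 290.3], 0.91), ([423.5, 228.4], 0.65), ([472.7, 285.2], 0.56)]
hole_right wrist [([181.4, 241.9], 0.72), ([327.3, 339.8], 0.64), ([330.9, 166.8], 0.17)]
hole_right scene [([364.0, 118.8], 0.85), ([187.3, 196.6], 0.82), ([189.7, 190.8], 0.72)]
hole_right top [([441.2, 292.0], 0.87), ([187.8, 284.5], 0.65)]
panel_top wrist [([322.9, 287.8], 0.94), ([183.5, 278.1], 0.93)]
panel_top scene [([354.6, 118.8], 0.92), ([168.8, 201.2], 0.89), ([205.5, 182.5], 0.71)]
panel_top top [([458.0, 295.1], 0.8), ([446.1, 232.5], 0.72), ([201.7, 294.1], 0.68)]
stand wrist [([426.9, 171.0], 0.59), ([328.6, 168.3], 0.55)]
stand scene [([229.3, 260.4], 0.71), ([206.9, 189.9], 0.62)]
stand top [([431.6, 190.3], 0.78), ([464.2, 187.7], 0.57)]
```

```bash
cat > fs.py <<'E'
from h import *
from scipy.optimize import least_squares
I=np.load("st.npy",allow_pickle=True).item();J=np.load("top.npy",allow_pickle=True).item()
def roots(v,z=.15):
    x,y,a=v;d=np.array([-np.sin(a),np.cos(a)])
    return [np.array([*(np.array([x,y])+k*.045*d),z]) for k in(1,-1)]
O=[(I["wrist"],0,(513.6,149.3),1),(I["wrist"],1,(497.7,273.9),1),(I["scene"],0,(238.9,226.8),1),(I["scene"],1,(205.6,238.3),1),(I["top"],0,(428.4,182.1),1),(I["top"],1,(463.1,187.9),1)]
def run(O):
    r=least_squares(lambda v:np.concatenate([(proj(i,roots(v)[k])-p)*w for i,k,p,w in O]),[.55,-.32,-.2],loss="soft_l1",x_scale=[.1,.1,1])
    return r.x,r.fun.round(1)
for n,o in (("all",O),("wrist",O[:2]),("scene",O[2:4]),("top",O[4:])):
    v,f=run(o);print(n,v[:2].round(4),np.degrees(v[2]).round(1),f)
w=I["wrist"]
for z in (.2,.204,.208,.212): 
    a,b=onz(w,(328.5,167.7),z),onz(w,(327.3,339.8),z);print(z,a.round(4),b.round(4),np.linalg.norm(a-b).round(4))
print(onz(w,(322.9,287.8),.2297))
E
python3 fs.py
```

```text
all [ 0.5467 -0.3192] -8.3 [-0.1 -0.5 -0.3  1.2 -1.1  0.8  0.4  0.9 -1.  -0.1 -1.3 -0.7]
wrist [ 0.5469 -0.319 ] -8.2 [-0.  -0.7  0.   1. ]
scene [ 0.5446 -0.3173] -9.3 [-0.7  0.2  0.7 -0.2]
top [ 0.5457 -0.3222] -9.2 [ 0.2  0.  -0.2 -0. ]
0.2 [ 0.4367 -0.2546  0.2   ] [ 0.4179 -0.3515  0.2   ] 0.0987
0.204 [ 0.4367 -0.2538  0.204 ] [ 0.4185 -0.3479  0.204 ] 0.0959
0.208 [ 0.4368 -0.2531  0.208 ] [ 0.419  -0.3444  0.208 ] 0.0931
0.212 [ 0.4368 -0.2523  0.212 ] [ 0.4196 -0.3409  0.212 ] 0.0903
[ 0.42523653 -0.29900614  0.2297    ]
```

apply_moves(
  deltas=[5,0,15,15,-1,5,0,30,30,-2.3,5,0,45,45,-2.3,5,0,55,55,-2.3,5,0,65,60,-2.3,5,0,70,60,-2.3,5,0,70,60,-2.3,5,0,70,60,-2.3],
)

```text
clock: 24.2
position: [0.4935, -0.3104, 0.1569]
ee_rot: [0.0, 0.758, 0.652, -0.0]
contact_force: [-1.1, 0.6, -0.7]
width: 0.0072
gripper_force: 42.8
```

```bash
python3 st.py | grep -v -E "hole.*(scene|top)|panel_top (scene|top)|^stand"
```

```text
[ 0.493  -0.3103  0.1571] [5.000e-04 7.581e-01 6.521e-01 0.000e+00] [ 0.5 -0.2 -1.3]
peg_left wrist [([439.7, 165.4], 0.95)]
peg_left scene [([238.6, 228.3], 0.73)]
peg_left top [([430.1, 180.2], 0.59)]
peg_right wrist [([443.5, 168.5], 0.64)]
peg_right scene [([207.7, 237.9], 0.79)]
peg_right top [([463.9, 186.4], 0.62)]
hole_left wrist [([131.0, 321.4], 0.7), ([330.6, 166.7], 0.58)]
hole_right wrist [([329.9, 340.7], 0.79)]
panel_top wrist [([87.6, 299.5], 0.86), ([321.7, 287.5], 0.69)]
```

Run:
```python
from fs import *
i=I["wrist"];v0=[.5467,-.3192,np.radians(-8.5)]
def S(v,x,y,z):
    c,s=np.cos(v[2]),np.sin(v[2]);return np.array([v[0]+c*x-s*y,v[1]+s*x+c*y,z])
for y in(.045,-.045):
    print("root,tip",proj(i,S(v0,0,y,.15)).round(1),proj(i,S(v0,-.033,y,.15)).round(1),"posttop",[proj(i,S(v0,x,y+d,.162)).round().tolist() for x in(0,.018) for d in(-.009,.009)])
h=cv2.cvtColor(i["frame"],cv2.COLOR_RGB2HSV)
m=((h[:,:,1]<60)&(h[:,:,2]>120)).astype(np.uint8);m[:, :345]=0
n,l,st,c=cv2.connectedComponentsWithStats(m)
for k in range(1,n):
    if st[k][4]>25:print(st[k].tolist(),c[k].round(1))
for r in (155,160,165,170,175): print(r,[tuple(i["frame"][r,c]) and int(i["frame"][r,c].mean()) for c in range(340,460,4)])
for r in range(320,350,4): print(r,[int(i["frame"][r,c].mean()) for c in range(340,460,4)])
```

```text
all [ 0.5825 -0.3155] -3.8 [ -0.4  -0.3  -0.3  47.8   5.3   8.5   7.3  11.   -2.6 -12.4  -2.8 -15.7]
wrist [ 0.5827 -0.3152] -3.7 [-0.1 -1.   0.1 47.3]
scene [ 0.5446 -0.3173] -9.3 [-0.7  0.2  0.7 -0.2]
top [ 0.5457 -0.3222] -9.2 [ 0.2  0.  -0.2 -0. ]
0.2 [ 0.5043 -0.2569  0.2   ] [ 0.4957 -0.314   0.2   ] 0.0577
0.204 [ 0.5043 -0.2561  0.204 ] [ 0.4961 -0.3104  0.204 ] 0.0549
0.208 [ 0.5043 -0.2553  0.208 ] [ 0.4966 -0.3068  0.208 ] 0.0521
0.212 [ 0.5043 -0.2546  0.212 ] [ 0.497  -0.3033  0.212 ] 0.0493
[ 0.49981354 -0.27500817  0.2297    ]
root,tip [440.  168.9] [366.1 169. ] posttop [[449.0, 196.0], [454.0, 153.0], [492.0, 196.0], [499.0, 152.0]]
root,tip [421.7 336.3] [359.3 336.5] posttop [[428.0, 369.0], [431.0, 339.0], [464.0, 369.0], [469.0, 339.0]]
[494, 0, 34, 28, 382] [509.4  11.4]
[450, 151, 51, 44, 1944] [474.6 172.4]
[368, 160, 78, 84, 2185] [406.5 187.4]
155 [70, 77, 74, 61, 76, 73, 76, 69, 74, 71, 67, 38, 41, 74, 80, 79, 80, 80, 80, 82, 82, 78, 80, 76, 81, 77, 77, 74, 73, 236]
160 [74, 74, 73, 65, 76, 80, 80, 71, 70, 68, 62, 100, 138, 136, 133, 130, 130, 130, 129, 129
[... 779 characters left out ...]
, 19, 15, 24, 32, 27, 31, 28, 28, 29, 29, 74, 74, 84, 75, 18, 36, 35, 34, 35]
332 [19, 34, 23, 20, 18, 17, 16, 18, 19, 16, 21, 20, 24, 19, 17, 32, 30, 33, 29, 26, 23, 15, 77, 83, 86, 43, 23, 34, 36, 35]
336 [22, 17, 14, 18, 15, 19, 20, 16, 24, 18, 17, 16, 18, 12, 25, 30, 33, 31, 25, 24, 18, 21, 21, 53, 84, 87, 25, 26, 29, 36]
340 [17, 22, 17, 19, 20, 22, 20, 12, 27, 29, 20, 19, 19, 15, 17, 21, 35, 27, 17, 21, 19, 19, 18, 17, 4, 164, 22, 25, 32, 33]
344 [18, 12, 19, 20, 15, 17, 22, 16, 23, 29, 17, 14, 13, 21, 17, 17, 18, 13, 20, 17, 18, 21, 18, 21, 18, 19, 21, 27, 23, 23]
348 [20, 17, 18, 13, 20, 21, 21, 15, 20, 14, 21, 16, 16, 16, 13, 22, 27, 19, 9, 19, 13, 18, 14, 17, 21, 9, 24, 23, 24, 23]
```

apply_moves(
  deltas=[5,-1,0,1,0,5,-1,0,2,0,5,-1,6,2,0,5,-1,12,2,0,5,-1,16,2,0,5,-1,20,2,0,5,-1,24,2,0,5,-1,27,2,0,5,-1,27,2,0],
)

```text
clock: 26.0
position: [0.5207, -0.3154, 0.1542]
ee_rot: [0.0, 0.758, 0.652, 0.0]
contact_force: [0.1, -1.0, -1.4]
width: 0.0077
gripper_force: 42.8
```

Run:
```python
from h import *
s=get_state();i=get_image("wrist");print(s["position"].round(4),s["contact_force"].round(1))
print([(np.round(r["point"],1).tolist(),round(r["score"],2)) for q in("hole_left","hole_right","panel_top","peg_left") for r in place_of(q,i)[:2]])
f=i["frame"]
for r in (155,160,164,168,172,176,180): print(r,[int(f[r,c].mean()) for c in range(300,420,4)])
```

```text
[ 0.5207 -0.3154  0.1542] [ 0.1 -1.  -1.4]
[([105.2, 319.4], 0.72), ([329.1, 167.8], 0.7), ([52.3, 252.7], 0.92), ([330.4, 339.9], 0.84), ([321.3, 288.2], 0.89), ([58.1, 301.0], 0.72)]
155 [61, 67, 63, 192, 192, 192, 192, 189, 91, 68, 67, 70, 57, 66, 70, 74, 76, 75, 74, 78, 74, 72, 235, 225, 226, 225, 226, 225, 223, 224]
160 [61, 65, 65, 193, 192, 193, 192, 190, 156, 154, 151, 151, 153, 152, 149, 146, 143, 143, 139, 137, 135, 68, 233, 225, 224, 224, 225, 225, 226, 224]
164 [58, 57, 144, 192, 194, 191, 191, 189, 196, 190, 191, 196, 198, 197, 189, 187, 188, 186, 187, 178, 180, 70, 232, 227, 226, 225, 225, 224, 225, 224]
168 [59, 55, 173, 191, 192, 193, 191, 189, 129, 198, 197, 198, 199, 198, 200, 199, 201, 201, 200, 185, 188, 69, 235, 225, 226, 226, 226, 225, 225, 224]
172 [61, 60, 59, 193, 193, 192, 191, 190, 125, 175, 175, 174, 176, 176, 177, 178, 179, 179, 180, 168, 169, 70, 231, 226, 226, 227, 227, 225, 226, 226]
176 [62, 58, 66, 193, 192, 192, 191, 189, 89, 96, 96, 94, 92, 104, 104, 95, 139, 139, 114, 95, 87, 73, 231, 226, 226, 225, 225, 224, 225, 224]
180 [61, 59, 67, 195, 193, 193, 193, 190, 76, 73, 74, 67, 59, 63, 56, 37, 153, 152, 149, 68, 69, 72, 230, 224, 225, 226, 225, 226, 225, 226]
```

apply_moves(
  deltas=[5,0,5,0,0,5,0,10,0,0,5,0,14,0,0,5,0,17,0,0,5,0,20,0,0,5,0,22,0,0,5,0,23,0,0,5,0,23,0,0],
)

```text
clock: 26.92
position: [0.5426, -0.3186, 0.1541]
ee_rot: [-0.0, 0.758, 0.652, -0.0]
contact_force: [0.3, 0.1, -1.1]
width: 0.0074
gripper_force: 42.9
```

Nearly home without force; push a few millimetres more until contact.

apply_moves(
  deltas=[5,0,2,0,0,5,0,4,0,0,5,0,4,0,0],
)

```text
clock: 27.17
position: [0.5429, -0.3186, 0.1542]
ee_rot: [-0.003, 0.758, 0.653, -0.003]
contact_force: [-9.9, 0.1, 3.8]
width: 0.0073
gripper_force: 43.6
```

Run:
```python
from h import *
s=get_state();i=get_image("wrist");print(s["position"].round(4),s["contact_force"].round(1))
f=i["frame"]
for r in (140,155,160,164,168,176,185): print(r,[int(f[r,c].mean()) for c in range(240,380,4)])
```

```text
[ 0.5429 -0.3186  0.1542] [-9.9  0.1  3.8]
140 [155, 145, 139, 143, 143, 143, 130, 125, 97, 61, 64, 66, 71, 67, 63, 71, 65, 52, 188, 190, 186, 187, 186, 91, 97, 95, 94, 95, 94, 95, 94, 82, 69, 68, 68]
155 [134, 145, 148, 142, 140, 129, 134, 134, 144, 58, 62, 69, 70, 68, 61, 72, 65, 58, 189, 190, 188, 187, 185, 178, 225, 223, 226, 225, 224, 224, 224, 223, 224, 224, 172]
160 [138, 140, 143, 135, 146, 134, 129, 106, 147, 146, 145, 145, 144, 143, 135, 136, 132, 125, 188, 190, 188, 189, 187, 224, 223, 224, 224, 222, 225, 223, 224, 223, 222, 224, 154]
164 [137, 139, 133, 136, 105, 160, 166, 178, 186, 187, 188, 177, 140, 191, 190, 179, 171, 170, 188, 190, 188, 186, 186, 224, 224, 224, 224, 224, 223, 223, 224, 223, 223, 222, 179]
168 [129, 138, 130, 137, 180, 184, 184, 189, 187, 188, 189, 192, 191, 195, 195, 181, 183, 186, 188, 190, 189, 187, 189, 226, 224, 223, 224, 224, 224, 224, 223, 224, 224, 224, 169]
176 [82, 80, 78, 123, 69, 129, 130, 135, 114, 124, 126, 125, 125, 127, 128, 123, 131, 126, 190, 189, 189, 187, 187, 224, 224, 226, 225, 224, 224, 224, 226, 224, 224, 225, 113]
185 [84, 77, 75, 79, 77, 82, 79, 73, 115, 56, 34, 33, 36, 61, 35, 40, 58, 59, 188, 190, 188, 189, 187, 141, 224, 225, 225, 224, 225, 225, 223, 224, 223, 224, 65]
```

apply_moves(
  deltas=[5,0,-3,1,0,5,0,-3,2,0,5,0,-3,2,0,12,0,-3,2,0,20,0,-3,2,0,30,0,-3,2,0,40,0,-3,2,0,40,0,-3,2,0,40,0,-3,-10,0,40,0,-3,-30,0,40,0,-3,-60,0],
)

```text
clock: 28.13
position: [0.5424, -0.3178, 0.2121]
ee_rot: [-0.003, 0.758, 0.652, -0.001]
contact_force: [0.2, -0.6, 0.5]
width: 0.0405
gripper_force: 0.0
```

apply_moves(
  deltas=[40,0,0,-30,0,40,0,-30,-70,0,40,0,-60,-70,0,40,0,-90,-70,0,40,0,-90,-70,0,40,0,-90,-70,0],
)

```text
clock: 28.63
position: [0.4538, -0.3051, 0.2851]
ee_rot: [0.001, 0.758, 0.652, 0.0]
contact_force: [0.4, 0.1, -0.5]
width: 0.0401
gripper_force: 0.0
```

Run:
```python
from h import *
I={n:get_image(n) for n in("wrist","top","scene")};i=I["wrist"];s=get_state();print(s["position"].round(4),s["contact_force"].round(1))
v=[.5467,-.3192,np.radians(-8.6)]
def S(x,y,z):
    c,q=np.cos(v[2]),np.sin(v[2]);return np.array([v[0]+c*x-q*y,v[1]+q*x+c*y,z])
for q,p in (("hole_left",(0,.045,.148)),("hole_right",(0,-.045,.148)),("panel_top",(-.004,0,.170)),("block_mid",(-.028,0,.105)),("panel_mid",(-.004,0,.11))):
  for n in I: print(q,n,"exp",proj(I[n],S(*p)).round(),[(np.round(r["point"],1).tolist(),round(r["score"],2)) for r in place_of(q,I[n])[:3] if np.linalg.norm(r["point"]-proj(I[n],S(*p)))<60])
```

```text
[ 0.4556 -0.3057  0.2841] [-0.9  0.3 -0.3]
hole_left wrist exp [429. 138.] [([425.6, 139.3], 0.92)]
hole_left top exp [427. 182.] [([428.0, 183.0], 0.65)]
hole_left scene exp [238. 228.] [([234.8, 226.1], 0.96)]
hole_right wrist exp [419. 235.] [([419.0, 237.1], 0.79)]
hole_right top exp [461. 187.] [([458.1, 187.6], 0.61)]
hole_right scene exp [206. 240.] [([186.5, 197.6], 0.68), ([208.2, 237.4], 0.57)]
panel_top wrist exp [428. 196.] [([429.0, 197.5], 0.67)]
panel_top top exp [447. 186.] [([448.2, 186.0], 0.68)]
panel_top scene exp [220. 228.] [([220.7, 229.7], 0.64), ([170.9, 202.0], 0.58)]
block_mid wrist exp [383. 178.] [([384.5, 178.6], 0.65)]
block_mid top exp [438. 196.] [([440.2, 195.8], 0.83)]
block_mid scene exp [223. 234.] [([220.1, 236.1], 0.92), ([181.2, 207.4], 0.76)]
panel_mid wrist exp [408. 179.] [([406.3, 178.2], 0.75), ([430.3, 138.6], 0.47)]
panel_mid top exp [440. 187.] [([443.7, 187.1], 0.65)]
panel_mid scene exp [225. 240.] [([226.0, 241.4], 0.89), ([182.8, 208.0], 0.59)]
```

Run:
```python
from h import *
i=get_image("wrist");f=i["frame"]
v=[.5467,-.3192,np.radians(-8.6)]
def S(x,y,z):
    c,q=np.cos(v[2]),np.sin(v[2]);return np.array([v[0]+c*x-q*y,v[1]+q*x+c*y,z])
for y in(.045,.036,-.045):
    a=proj(i,S(-.008,y,.168));b=proj(i,S(0,y,.168));c=proj(i,S(0,y,.162));d=proj(i,S(.018,y,.162));r=int(round(b[1]))
    print("top face/back/post front/back",a.round(1),b.round(1),c.round(1),d.round(1));print([int(f[r,k].mean()) for k in range(404,480,2)])
```

```text
top face/back/post front/back [427. 141.] [437.1 141. ] [434.3 140.2] [456.4 140.2]
[156, 157, 157, 160, 159, 160, 152, 149, 150, 113, 57, 61, 78, 192, 187, 185, 186, 178, 223, 221, 220, 221, 222, 220, 218, 219, 229, 137, 129, 133, 135, 131, 144, 138, 143, 140, 142, 143]
top face/back/post front/back [425.9 152.3] [435.9 152.3] [433.2 151.3] [455.1 151.3]
[52, 57, 64, 64, 60, 54, 55, 58, 58, 58, 61, 49, 188, 187, 187, 185, 189, 88, 64, 71, 62, 129, 133, 126, 133, 133, 139, 138, 131, 140, 134, 132, 136, 134, 138, 130, 136, 144]
top face/back/post front/back [417.1 244.6] [426.2 244.6] [423.9 241.7] [444.  241.7]
[59, 57, 61, 60, 56, 61, 61, 39, 192, 185, 187, 186, 212, 221, 220, 219, 219, 219, 220, 219, 210, 135, 135, 134, 135, 141, 138, 132, 135, 132, 138, 137, 137, 141, 134, 132, 133, 130]
```

```bash
python3 -c "
from rig import *
print(sign_off())"
```

```text
the job is handed in; nothing more can be done
None
```

The panel was leaned in the rest and let go, then taken by its top edge and hung on both pegs against the posts. I released it and handed the job in at about 29 s of 72 s. My last camera checks showed it home and upright, but no verdict came back. The first lean missed: the panel slipped off the ledge front when released, so I gripped the block again and reseated it. I didn't re-check the bystanders, but I saw no sign of touching any.

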